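# Unload the gear from the expanding arbor

## Robot

A 6-joint arm with a two-finger parallel gripper is mounted at the origin on a cart in front of the work surface, level with it; the furniture and walls round the work are solid. World frame = base frame: x ahead of the robot, y to its left, z up, the work surface at z = 0. Lengths are in m, angles in rad, forces in N, time in s.
With the tool pointing down it reaches from about 0.35 to 0.925 m from the base axis. Payload 6.4 kg.
Tool frame: the origin (TCP) lies midway between the tips of the shut fingers; the grasp point (between the pads) lies 19 mm behind it; z points along the fingers, y is the line along which they close (so a half turn about z gives the same grasp; the last joint's range is limited). The gripper opens to 85 mm and grips with 20 to 120 N. Pads are 22 mm wide; open, the fingers measure 114 mm over their backs; the gripper's body (76 mm by 85 mm) begins 54 mm behind the grasp point. The pads swing forward as they close: fully open they stand 13 mm farther back than shut.
Start: joints at [1.147, 0.245, 1.558, -0, 1.339, -0.174], TCP at [0.161, 0.63, 0.231] pointing down, gripper open.
Joint ranges: [-3.13, 3.13], [-1.02, 2.26], [0.13, 2.54], [-0.95, 4.09], [0.21, 2.88], [-2.74, 2.74]. Speed limits (rad/s): [2.57, 2.57, 3.14, 3.14, 3.14, 3.14].

## Interface

Orientations are given as a 3x3 rotation matrix whose columns are the frame's x, y, z axes.
In Python, from bench import manip gives the robot as it stands.
- The arm moves only by the shell command python3 -m handwheel 'ROWS' [OPENING] [FORCE]. ROWS is JSON, one flat list of numbers, 6 for each row, row after row: the shift along the world's x, y, z in cm, then the turn, a rotation vector about the world's x, y, z in degrees. A call has 1 to 12 rows; each row is the pose to reach, as a shift and turn from the pose commanded when the call began; what a row does not reach only later rows make up. A row lasts 1/8 s, in which the tool goes at most 62.5 mm and 10.7 degrees, less where a joint would pass 70% of its speed; a pose out of reach is approached as far as the arm can. A call with a gripper value outside its range is refused whole. OPENING is the opening, from -1 (shut) to 1 (fully open), so that 0 is half open, set as the call begins (- or left out, the last holds). The fingers move at their own pace and stop on an object; FORCE is the grip in N (left out, the last holds). Time passes only in rows, so rows that repeat a pose let the fingers close. It gives the time, the measured TCP pose, the force, the opening and the grip force at its end, in the units of the state.
- manip.state(): the state, without advancing time (a new reading comes with each control period).
- manip.snapshot(name): name is "side" or "top"; returns a dict with "color" (480x640x3 uint8, red, green, blue), "intrinsics" (3x3 intrinsics, pixels), "k1" (the pictures are not rectified: a ray, as slopes to the right and down, at radius r is drawn at 1 + k1 r^2 times it, then the intrinsics apply), "R" (3x3) and "t" (3): a world point X has camera coordinates R X + t. Camera axes: x right, y down, z forward; pixel columns grow to the right and rows downward; lengths in m; the calibration is good to about 2 mm. A picture is of the moment at which its call begins. There is no depth.
- manip.close_job(): hands the job in; it is judged then, once.
Trained networks look in a picture, given as the dict that the camera call returned (one of the last four; its "shot" number tells which), for a name from the list of things; names that differ only in an ending like _2 or _b are one class to them, and where a whole thing is asked for, a point or a joint stands for the part that bears it (a point fixed in the world has none). Each returns a list of dicts, best first, with "score" (0 to 1); they miss things now and then, are a little off and sometimes report something else, mostly with a low value. They report only what shows in the picture. A call takes as long as a camera call. They do not tell look-alikes from the thing itself.
- manip.boxes_of(picture, query): "box" ([left, top, right, bottom] in pixels, round what is visible of it).
- manip.mark_of(picture, query): "pixel" ([column, row] in pixels: a listed point, or the origin of a listed thing).
The state is a dict: "time_s": time; "qpos": joint angles; "qvel": joint speeds; "tau": joint torques, N m; "tcp_pos": TCP position; "tool_rot": TCP orientation; "force": force on the tool from outside, world axes, zero at the start; "ft_torque": the same for the moment, N m; "opening": finger opening in m; "finger_force": force on a finger pad.
Only numpy, scipy, OpenCV 4.12 (cv2) and the standard library are available. Lean on these libraries where they do the work, as an engineer would, in place of code of your own. Each camera call takes 0.05 s, during which the arm holds its last target. There are 200 camera calls.

## Task

The bronze gear is locked on the expanding arbor: knock the arbor's release bolt all the way down with the soft-faced mallet, without hitting the gear or pushing the bolt with the gripper, and put the mallet back down on the bench, clear of the arbor. Then take the gear by its hub, lift it straight up off the jaws and finish still holding it in the air about 12 cm above its seat, steady and level, for its underside to be inspected. Leave the other things alone.

Things in the scene. Friction and masses are not known exactly. Their poses are not given: they have to be found in the camera images.
- mallet_grip (a point): Where to grip the mallet: in its light wood handle (18 mm wide, 24 mm tall, black end), 40 mm from the head's axis, 32 mm above the head's lower face. The loose mallet (0.38 kg, mostly head) stands on that face with the handle level; the handle runs along this frame's -x to 120 mm from the head's axis. z up, +x towards the head.
- mallet_head (a point): Centre of the mallet's head, 40 mm along +x from mallet_grip, same axes. The head is an upright cylinder, 34 mm in diameter and 64 mm tall, dark steel with white nylon faces; its lower face is 32 mm below this point.
- mallet: The mallet as a whole; origin at the centre of the head's lower face, z up along the head's axis, -x along the handle.
- arbor_base (a point): Fixed expanding arbor, axis at bench height, z up: dark flange 116 mm wide, 12 mm thick; seat 60 mm wide, its top 22 mm above the bench; spigot 38.4 mm wide, 6 mm tall, in the gear's bore; above it three steel jaws whose lips (46 mm across, 55 to 58.5 mm above the bench) reach over a step in the bore and lock the gear. As the bolt goes down they draw in to 34 mm.
- bolt_top (a point): Top of the release bolt's domed steel head (18 mm in diameter, 6 mm thick, red collar underneath), on the arbor's axis, 75 mm above the bench while up and 65 mm when fully down (the gear's hub ends 60 mm above the bench). z up.
- release_bolt (a joint): Travel of the release bolt in m: 0 = up, jaws out, gear locked; 0.010 = fully down on its stop, jaws drawn in. A weak spring lifts it but its taper is stiff: it takes about 10 N to drive it down, and it stays where it is left.
- gear_center (a point): Centre of the loose bronze gear (0.5 kg), on its axis, half-way up its 38 mm height; z up. Toothed rim 80 mm wide, 0 to 14 mm above its underside; above it a smooth hub 56 mm wide up to 38 mm, to be gripped from above, fingertips just clear of the rim. Bore 40 mm, 48 mm over the top 6 mm. On its seat its underside is 22 mm, its centre 41 mm above the bench.
- gear: The bronze gear; origin at the centre of its underside, z up along its axis.
- loupe: Black stand magnifier, 42 mm wide and 41 mm tall, origin at the centre of its underside. Leave alone.
- gear_blank: Steel gear blank, 48 mm wide and 22 mm tall, origin at the centre of its underside. Leave alone.
- spacer_ring: Aluminium ring, 42 mm wide and 12 mm tall, origin at the centre of its underside. Leave alone.
Not all that is in view belongs to the job. Of the things that look like the gear, the smallest one is meant.

How it is judged:
On the way, in this order (a step that is already met when the one before it is completed fails the run):
1. the mallet is picked up (height (world z) of mallet_head above 0.06 m and contact force between the fingers and mallet above 1 N), for 0.1 s.
2. the release bolt is knocked fully down with the mallet (value of joint release_bolt above 0.008 m and distance between mallet_head and bolt_top below 0.07 m), for 0.05 s.
3. the mallet is put down on the bench, clear of the arbor, and let go, while the gear still sits on the arbor (height (world z) of mallet_head below 0.045 m and horizontal distance between mallet_head and arbor_base above 0.09 m and contact force between the fingers and mallet below 0.05 N and linear speed of mallet below 0.03 m/s and height (world z) of gear_center below 0.05 m), for 0.2 s.
4. the gear is lifted off the jaws (height (world z) of gear_center above 0.1 m and horizontal distance between gear_center and arbor_base below 0.06 m and contact force between the fingers and gear above 1 N), for 0.1 s.
At the end, for the whole second after the job is handed in: The fingers hold the gear over the arbor (within 60 mm of its axis), raised 80 to 180 mm from its seat, level within 0.10 rad, still (under 20 mm/s), touching nothing else; the bolt is fully down; the mallet rests on the bench, its head at least 90 mm from the arbor's axis (height (world z) of gear_center between 0.121 and 0.221 m and horizontal distance between gear_center and arbor_base below 0.06 m and angle between gear's own z axis and vertical below 0.1 rad and linear speed of each of gear, mallet below 0.02 m/s and angular speed of gear below 0.15 rad/s and contact force between the fingers and gear above 2 N and contact force between gear and mallet below 0.05 N and value of joint release_bolt above 0.008 m and height (world z) of mallet_head below 0.045 m and horizontal distance between mallet_head and arbor_base above 0.09 m); the arm keeps its last pose, push and grip.
It fails at once if the gripper or arm pushed the release bolt (contact force between any of the fingers, the arm and release_bolt above 1 N).
It fails at once if the mallet hit the gear (contact force between mallet and gear above 2 N).
It fails at once if the gear was tipped (angle between gear's own z axis and vertical above 0.2 rad).
It fails at once if a bystander was disturbed (distance of any of loupe, gear_blank, spacer_ring from where it was at the start of the episode above 0.03 m).
It also fails if it takes over 56 s, if anything falls off the work surface, if the arm or the gripper's body presses on something with over 40 N, if the wrist force passes 120 N, or if a joint passes its speed limit or range.

## Working session

There is one attempt and no reset: what is moved stays moved. The work goes in short steps, Python scripts to look and compute and a shell command to move; the robot and the scene stay as the last step left them, time stands still between calls to the robot, and variables do not carry over. Pictures are saved under pics/ and viewed, at most 10 in all, crops included, and the job is handed in when it is done.

```bash
mkdir -p pics
cat > h.py <<'E'
import numpy as np,cv2
from bench import manip
def ray(p,px):
    K=np.array(p["intrinsics"]);k=p["k1"]
    d=np.array([(px[0]-K[0,2])/K[0,0],(px[1]-K[1,2])/K[1,1]]);u=d.copy()
    for _ in range(20): u=d/(1+k*(u@u))
    R=np.array(p["R"]);t=np.array(p["t"])
    v=R.T@np.array([u[0],u[1],1]);return -R.T@t,v/np.linalg.norm(v)
def atz(p,px,z):
    c,v=ray(p,px);return c+v*(z-c[2])/v[2]
def proj(p,X):
    c=np.array(p["R"])@X+np.array(p["t"]);u=c[:2]/c[2];u=u*(1+p["k1"]*(u@u));K=np.array(p["intrinsics"])
    return np.array([K[0,0]*u[0]+K[0,2],K[1,1]*u[1]+K[1,2]])
def tri(a,b):
    (c1,v1),(c2,v2)=a,b
    s=np.linalg.lstsq(np.c_[v1,-v2],c2-c1,rcond=None)[0]
    P,Q=c1+s[0]*v1,c2+s[1]*v2
    return (P+Q)/2,np.linalg.norm(P-Q)
def snap(n,name):
    p=manip.snapshot(n);cv2.imwrite(f"pics/{name}.png",p["color"][:,:,::-1]);return p
E
python3 - <<'E'
from h import *
np.set_printoptions(precision=3,suppress=True)
s=manip.state();print(s["tcp_pos"],s["tool_rot"],s["opening"],s["force"])
Z=dict(mallet_grip=.032,mallet_head=.032,arbor_base=0,bolt_top=.075,gear_center=.041,loupe=0,gear_blank=0,spacer_ring=0)
for n in("top","side"):
    p=snap(n,n+"0");c=ray(p,(320,240));print(n,c[0],c[1])
    for q,z in Z.items():
        print(q,[(round(m["score"],2),np.round(m["pixel"]),atz(p,m["pixel"],z)) for m in manip.mark_of(p,q)[:4]])
E
```

```text
[0.16  0.629 0.23 ] [[-0.969  0.247 -0.001]
 [ 0.247  0.969 -0.002]
 [ 0.    -0.002 -1.   ]] 0.08556769616722518 [-0.018  0.256 -0.156]
top [0.395 0.004 1.143] [ 0.224  0.004 -0.975]
mallet_grip [(0.67, array([444., 306.]), array([ 0.493, -0.259,  0.032]))]
mallet_head [(0.93, array([436., 292.]), array([ 0.524, -0.244,  0.032]))]
arbor_base [(0.98, array([316., 296.]), array([0.528, 0.021, 0.   ]))]
bolt_top [(0.37, array([317., 289.]), array([0.535, 0.018, 0.075]))]
gear_center [(0.91, array([396., 341.]), array([ 0.422, -0.149,  0.041])), (0.63, array([294., 159.]), array([0.843, 0.064, 0.041])), (0.61, array([318., 289.]), array([0.538, 0.016, 0.041]))]
loupe [(0.63, array([203., 289.]), array([0.55 , 0.279, 0.   ]))]
gear_blank [(0.62, array([199., 252.]), array([0.637, 0.289, 0.   ]))]
spacer_ring [(0.48, array([199., 333.]), array([0.452, 0.286, 0.   ]))]
side [0.35  0.694 0.753] [ 0.271 -0.672 -0.689]
mallet_grip [(0.87, array([414., 194.]), array([ 0.484, -0.261,  0.032])), (0.47, array([299., 365.]), array([0.541, 0.298, 0.032])), (0.37, array([354., 275.]), array([0.528, 0.059, 0.032]))]
mallet_head [(0.74, array([394., 195.]), array([ 0.529, -0.237,  0.032])), (0.4, array([359., 247.]), array([ 0.546, -0.025,  0.032])), (0.26, array([358., 265.]), array([0.529, 0.028, 0.032]))]
arbor_base [(0.68, array([356., 273.]), array([0.534, 0.023, 0.   ]))]
bolt_top [(0.62, array([357., 247.]), array([0.537, 0.021, 0.075])), (0.48, array([356., 274.]), array([0.515, 0.092, 0.075]))]
gear_center [(0.79, array([427., 232.]), array([ 0.419, -0.126,  0.041])), (0.77, array([218., 237.]), array([0.841, 0.084, 0.041])), (0.6, array([357., 263.]), array([0.53 , 0.032, 0.041])), (0.42, array([414., 192.]), array([ 0.484, -0.257,  0.041]))]
loupe [(0.87, array([299., 364.]), array([0.551, 0.28 , 0.   ]))]
gear_blank [(0.89, array([256., 346.]), array([0.641, 0.278, 0.   ]))]
spacer_ring []
```

View pics/top0.png

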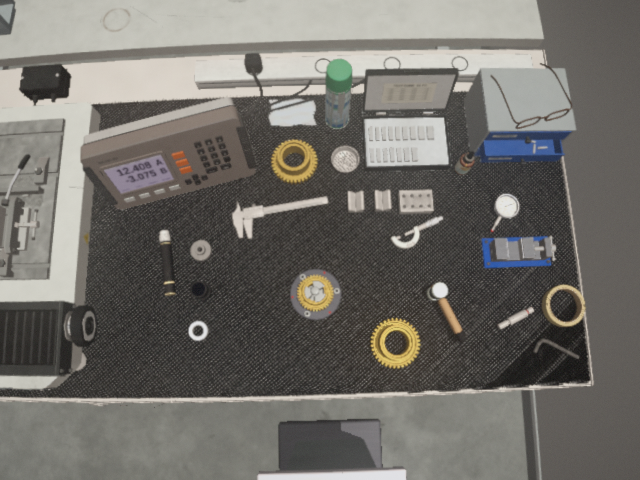

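View pics/side0.png

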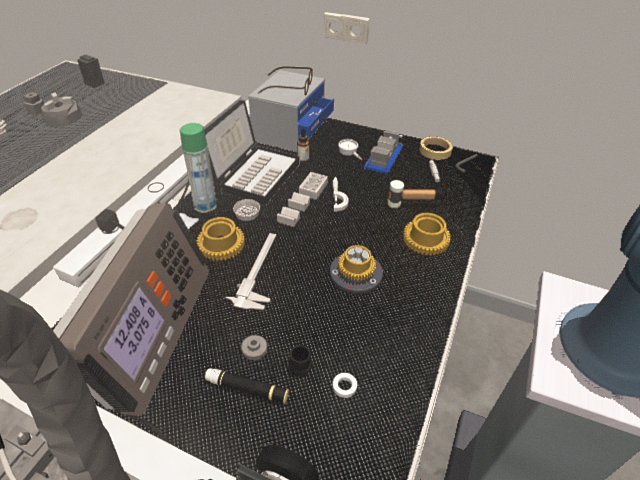

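The top picture shows the mallet with its head at about (439,291) and its handle running to (460,333). The arbor with the small gear is at (316,293). The two larger look-alike gears are at (396,343) and (294,160). Next I'll refine these positions.

```bash
cat > m.py <<'E'
from h import *
np.set_printoptions(precision=4,suppress=True)
a,b=cv2.imread("pics/top0.png"),cv2.imread("pics/side0.png")
c1=cv2.resize(a[265:345,280:480],None,fx=4,fy=4,interpolation=cv2.INTER_CUBIC)
c2=cv2.resize(b[170:300,320:480],None,fx=3,fy=3,interpolation=cv2.INTER_CUBIC)
o=np.zeros((320,800,3),np.uint8);o[:]=c1;w=np.zeros((280,800,3),np.uint8);c2=cv2.resize(b[175:295,325:465],None,fx=2.33,fy=2.33,interpolation=cv2.INTER_CUBIC);w[:c2.shape[0],:c2.shape[1]]=c2[:280]
cv2.imwrite("pics/z.png",np.vstack([o,w]))
def blob(m,x0,y0,x1,y1):
    mm=np.zeros(m.shape,np.uint8);mm[y0:y1,x0:x1]=m[y0:y1,x0:x1];n,l,s,c=cv2.connectedComponentsWithStats(mm)
    i=1+s[1:,4].argmax();ys,xs=np.nonzero(l==i);return c[i],s[i],np.c_[xs,ys].astype(float)
h=cv2.cvtColor(a,cv2.COLOR_BGR2HSV)
top=manip.snapshot("top");sd=manip.snapshot("side")
white=((h[...,1]<50)&(h[...,2]>170)).astype(np.uint8)
c,s,_=blob(white,420,275,455,305);print("head top",c,s,atz(top,c,.064))
wood=((h[...,1]>70)&(h[...,0]<25)&(h[...,2]>80)).astype(np.uint8)
c,s,P=blob(wood,430,290,475,345);W=np.array([atz(top,q,.04)[:2] for q in P]);m=W.mean(0);u=np.linalg.svd(W-m)[2][0];u*=np.sign(u[0])
t=(W-m)@u;v=(W-m)@[-u[1],u[0]];print("wood",c,m,u,np.degrees(np.arctan2(u[1],u[0])),np.percentile(t,[1,99]),np.percentile(v,[2,98]))
for q in("bolt_top","gear_center","mallet_head","mallet_grip"):
    B=manip.boxes_of(top,q)[:4];print(q,[(round(x["score"],2),np.round(x["box"])) for x in B])
for A in manip.mark_of(top,"bolt_top")[:2]:
  for B in manip.mark_of(sd,"bolt_top")[:2]:
    print("bolt tri",A["pixel"],B["pixel"],tri(ray(top,A["pixel"]),ray(sd,B["pixel"])))
A=manip.mark_of(top,"mallet_head")[0];B=manip.mark_of(sd,"mallet_head")[0];print("mh",tri(ray(top,A["pixel"]),ray(sd,B["pixel"])))
E
python3 m.py
```

```text
head top [439.8378 289.7459] [433 282  15  16 185] [ 0.5258 -0.2453  0.064 ]
wood [449.8016 315.3405] [ 0.4721 -0.2686] [0.9101 0.4143] 24.477788952365753 [-0.0401  0.0408] [-0.0104  0.0104]
bolt_top []
gear_center [(0.85, array([299., 274., 332., 308.])), (0.85, array([273., 143., 317., 186.])), (0.79, array([371., 316., 420., 368.]))]
mallet_head [(0.64, array([428., 284., 465., 343.]))]
mallet_grip [(0.64, array([427., 280., 468., 343.]))]
bolt tri [315.8, 290.1] [357.5, 250.7] (array([0.5346, 0.0211, 0.0659]), np.float64(0.002484210720904575))
mh (array([ 0.5283, -0.253 ,  0.0206]), np.float64(0.005770450544558673))
```

View pics/z.png

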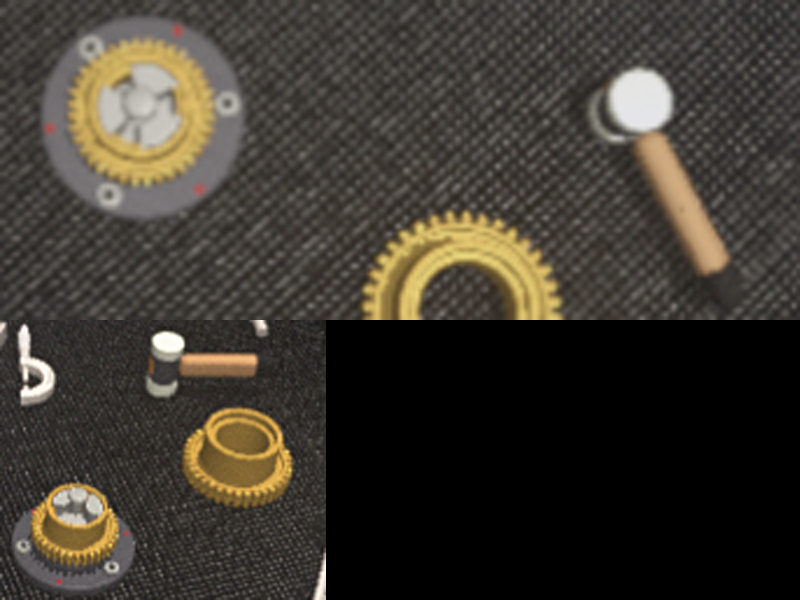

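The crop confirms the white head top at (440,290), the handle axis, and the small gear with its bolt at about (315,290.5). I'll swing over to the mallet.

```bash
python3 -m handwheel '[2.4,-4.4,0,0,0,-7, 4.8,-8.8,0,0,0,-14, 7.2,-13.2,0,0,0,-21, 9.6,-17.6,0,0,0,-28, 12,-22,0,0,0,-35, 14.4,-26.4,0,0,0,-42, 16.8,-30.8,0,0,0,-49, 19.2,-35.2,0,0,0,-56, 21.6,-39.6,0,0,0,-63, 24,-44,0,0,0,-70, 26.4,-48.4,0,0,0,-77, 28.8,-52.8,0,0,0,-84]' 0.3 100
python3 -m handwheel '[0.5,-4.5,0,0,0,-7, 1,-9,0,0,0,-14, 1.5,-13.5,0,0,0,-21, 2,-18,0,0,0,-28, 2.5,-22.5,0,0,0,-35, 3,-27,0,0,0,-42, 3.5,-31.5,0,0,0,-49, 4,-36.3,0,0,0,-57.7, 4,-36.3,-3,0,0,-57.7, 4,-36.3,-8,0,0,-57.7, 4,-36.3,-11,0,0,-57.7, 4,-36.3,-11,0,0,-57.7]'
python3 - <<'E'
from h import *
np.set_printoptions(precision=4,suppress=True)
s=manip.state();print(s["tcp_pos"],s["tool_rot"],s["opening"],s["force"],s["qpos"],s["time_s"])
p=snap("top","t1");q=snap("side","s1")
for n,P in (("top0",p),("side0",q)):
  print(proj(P,np.array([.489,-.2616,.032])),proj(P,np.array([.5258,-.2453,.064])))
print("bolt",atz(p,(315.2,290.5),.075),"flange",atz(p,(315.7,294.2),.012))
a,b=p["color"],q["color"]
z=np.hstack([cv2.resize(a[240:360,380:500],(400,400)),cv2.resize(b[130:250,350:470],(400,400))])
cv2.imwrite("pics/z1.png",z[:,:,::-1])
E
```

```text
time_s: 2.9
tcp_pos: [0.4494, 0.1003, 0.2317]
tool_rot: [[0.149, 0.989, 0.001], [0.989, -0.149, 0.0], [0.0, 0.001, -1.0]]
force: [0.1, 0.6, 0.7]
opening: 0.0555
finger_force: 0.0
time_s: 4.4
tcp_pos: [0.4871, -0.2599, 0.1187]
tool_rot: [[0.914, 0.406, -0.004], [0.406, -0.914, 0.004], [-0.003, -0.005, -1.0]]
force: [1.2, 0.6, 0.7]
opening: 0.0552
finger_force: 0.0
[ 0.4871 -0.2599  0.1187] [[ 0.9137  0.4064 -0.0045]
 [ 0.4064 -0.9137  0.0037]
 [-0.0026 -0.0052 -1.    ]] 0.055249898203533626 [1.175  0.646  0.6588] [-0.6956  0.1532  1.8852 -0.      1.1091  0.4567] 4.4
[445.1899 307.9938] [439.8164 289.7459]
[411.5649 193.836 ] [397.446  183.4911]
bolt [0.5314 0.0221 0.075 ] flange [0.5311 0.0222 0.012 ]
```

View pics/z1.png

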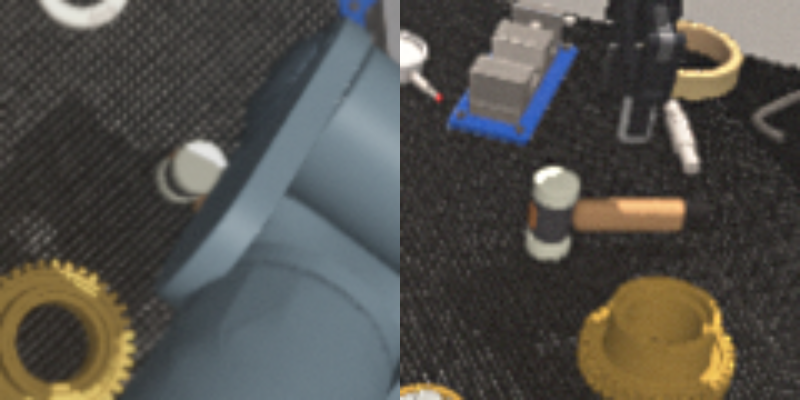

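```bash
python3 -m handwheel '[0,0,-3,0,0,0, 0,0,-6,0,0,0, 0,0,-8.5,0,0,0, 0,0,-9.8,0,0,0, 0,0,-10.7,0,0,0, 0,0,-10.7,0,0,0]'
python3 -m handwheel '[0,0,0,0,0,0, 0,0,0,0,0,0, 0,0,0,0,0,0, 0,0,0,0,0,0, 0,0,0,0,0,0]' -1 110
python3 -m handwheel '[0,0,2,0,0,0, 0,0,5,0,0,0, 0,0,9,0,0,0, 0,0,13,0,0,0, 0,0,13,0,0,0, 0,0,13,0,0,0]'
python3 - <<'E'
from h import *
np.set_printoptions(precision=4,suppress=True)
q=snap("side","s2")
print(manip.mark_of(q,"mallet_head"))
b=q["color"]
z=cv2.resize(b[80:230,320:520],(800,600));cv2.imwrite("pics/z2.png",z[:,:,::-1])
E
```

```text
time_s: 5.25
tcp_pos: [0.489, -0.2614, 0.0148]
tool_rot: [[0.914, 0.407, 0.001], [0.407, -0.914, -0.0], [0.0, 0.001, -1.0]]
force: [0.5, 0.8, 0.0]
opening: 0.0558
finger_force: 0.0
time_s: 5.88
tcp_pos: [0.4891, -0.2615, 0.0153]
tool_rot: [[0.914, 0.407, 0.001], [0.407, -0.914, -0.001], [0.0, 0.001, -1.0]]
force: [-1.5, 0.7, 5.3]
opening: 0.0164
finger_force: 107.3
time_s: 6.62
tcp_pos: [0.4878, -0.2605, 0.1431]
tool_rot: [[0.914, 0.407, -0.002], [0.407, -0.914, 0.001], [-0.001, -0.002, -1.0]]
force: [0.1, -0.1, -3.4]
opening: 0.0163
finger_force: 108.1
[{'pixel': [404.1, 153.7], 'score': 0.56}]
```

View pics/z2.png

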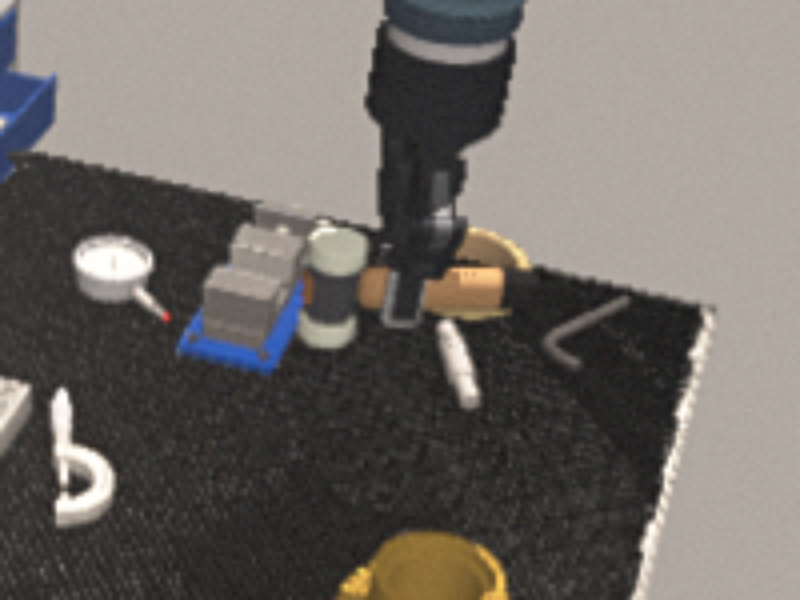

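The mallet is held level, with the head at about crop pixel (332,290). I'll move it over the bolt.

```bash
python3 -m handwheel '[0,4,0,0,0,0, 0.1,9,0,0,0,0, 0.3,14,0,0,0,0, 0.4,19,0,0,0,0, 0.5,23,0,0,0,0, 0.6,25.5,0,0,0,0, 0.6,26.7,0,0,0,0, 0.6,26.7,-2,0,0,0, 0.6,26.7,-3,0,0,0, 0.6,26.7,-3,0,0,0, 0.6,26.7,-3,0,0,0]'
python3 - <<'E'
from h import *
np.set_printoptions(precision=4,suppress=True)
p=snap("top","t3");q=snap("side","s3")
s=manip.state();print(s["tcp_pos"],s["force"])
b=q["color"];a=p["color"]
print(proj(q,np.array([.532,.0215,.075])),proj(q,np.array([.532,.0215,.099])))
z=np.hstack([cv2.resize(b[170:290,300:420],(400,400)),cv2.resize(a[235:335,265:365],(400,400))]);cv2.imwrite("pics/z3.png",z[:,:,::-1])
E
```

```text
time_s: 8.1
tcp_pos: [0.4951, 0.0054, 0.1147]
tool_rot: [[0.914, 0.406, 0.001], [0.406, -0.914, -0.0], [0.0, 0.0, -1.0]]
force: [0.6, 0.2, -2.7]
opening: 0.0163
finger_force: 108.2
[0.4952 0.0055 0.115 ] [ 0.7533  0.0091 -4.2596]
[359.5284 248.2755] [360.4628 239.9111]
```

View pics/z3.png

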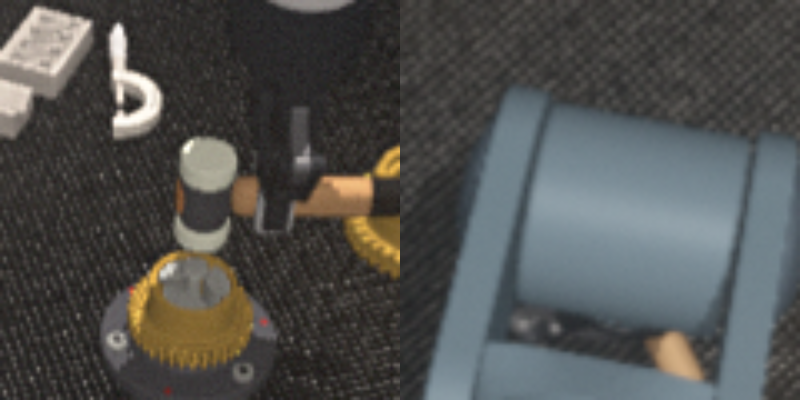

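```bash
python3 -m handwheel '[0,0,-1.5,0,0,0, 0,0,-2.2,0,0,0, 0,0,-2.7,0,0,0, 0,0,-3.0,0,0,0, 0,0,-3.0,0,0,0]'
python3 -m handwheel '[0,0,-0.3,0,0,0, 0,0,-0.4,0,0,0, 0,0,-0.4,0,0,0]'
```

```text
time_s: 8.82
tcp_pos: [0.4948, 0.0059, 0.0845]
tool_rot: [[0.914, 0.407, -0.0], [0.407, -0.914, 0.0], [-0.0, -0.0, -1.0]]
force: [-2.2, 0.3, 1.6]
opening: 0.0165
finger_force: 109.1
time_s: 9.2
tcp_pos: [0.4951, 0.0058, 0.0809]
tool_rot: [[0.914, 0.407, 0.0], [0.407, -0.914, -0.0], [0.0, 0.0, -1.0]]
force: [-4.2, -0.3, 4.2]
opening: 0.0163
finger_force: 109.5
```

```bash
python3 -m handwheel '[0,0,-0.15,0,0,0, 0,0,-0.15,0,0,0]'
python3 -m handwheel '[0,0,-0.1,0,0,0, 0,0,-0.1,0,0,0]'
```

```text
time_s: 9.45
tcp_pos: [0.4951, 0.0057, 0.0801]
tool_rot: [[0.913, 0.407, -0.0], [0.407, -0.913, -0.0], [-0.0, 0.0, -1.0]]
force: [-7.1, 0.8, 12.4]
opening: 0.0162
finger_force: 110.5
time_s: 9.7
tcp_pos: [0.4951, 0.0057, 0.08]
tool_rot: [[0.913, 0.407, -0.001], [0.407, -0.913, -0.0], [-0.001, 0.0, -1.0]]
force: [-12.8, 0.9, 18.7]
opening: 0.0169
finger_force: 111.5
```

```bash
python3 -m handwheel '[0,0,1,0,0,0, 0,0,3,0,0,0, 0,0,6,0,0,0, 0,-4,6,0,0,0, -0.1,-9,6,0,0,0, -0.3,-14,6,0,0,0, -0.4,-19,6,0,0,0, -0.5,-23,6,0,0,0, -0.6,-25.7,6,0,0,0, -0.6,-26.7,4,0,0,0, -0.6,-26.7,1,0,0,0, -0.6,-26.7,-2,0,0,0]'
python3 - <<'E'
from h import *
q=snap("side","s4");p=snap("top","t4")
b=q["color"];a=p["color"]
z=np.hstack([cv2.resize(b[130:250,350:470],(400,400)),cv2.resize(a[245:335,270:360],(400,400),interpolation=cv2.INTER_CUBIC)]);cv2.imwrite("pics/z4.png",z[:,:,::-1])
E
```

```text
time_s: 11.2
tcp_pos: [0.4887, -0.2615, 0.0566]
tool_rot: [[0.914, 0.406, 0.001], [0.406, -0.914, -0.0], [0.0, 0.001, -1.0]]
force: [0.1, -0.4, -3.5]
opening: 0.0158
finger_force: 108.4
```

View pics/z4.png

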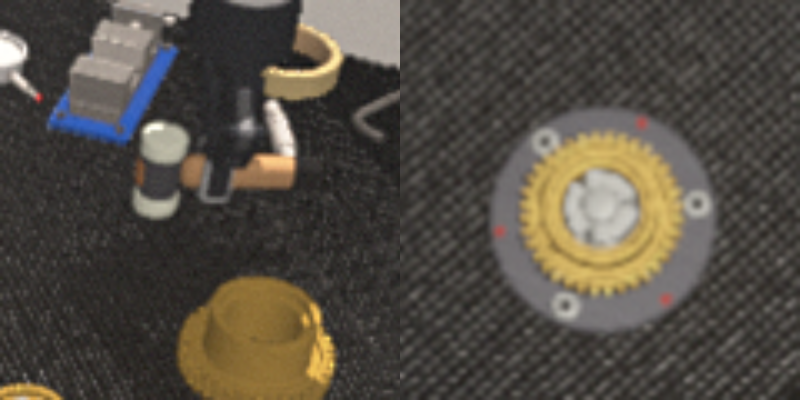

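The jaws have drawn in (right, at (600,208)), the gear is still seated, and the mallet is level. I'll lower it and let go.

```bash
python3 -m handwheel '[0,0,-2,0,0,0, 0,0,-3.3,0,0,0, 0,0,-3.9,0,0,0, 0,0,-4.2,0,0,0, 0,0,-4.2,0,0,0]'
```

```text
time_s: 11.92
tcp_pos: [0.4889, -0.2613, 0.016]
tool_rot: [[0.914, 0.407, 0.0], [0.407, -0.914, -0.0], [0.0, 0.0, -1.0]]
force: [0.9, 0.4, -2.8]
opening: 0.0161
finger_force: 108.4
```

```bash
python3 -m handwheel '[0,0,-0.1,0,0,0, 0,0,-0.1,0,0,0]'
python3 -m handwheel '[0,0,0,0,0,0, 0,0,0,0,0,0, 0,0,0,0,0,0, 0,0,0,0,0,0, 0,0,0,0,0,0]' 0.3
python3 -m handwheel '[0,0,2,0,0,0, 0,0,5,0,0,0, 0,0,9,0,0,0, 0,0,13,0,0,0, 0,0,13,0,0,0]'
python3 - <<'E'
from h import *
q=snap("side","s5");b=q["color"]
print(manip.mark_of(q,"mallet_head")[:2])
z=np.hstack([cv2.resize(b[130:250,350:470],(400,400))]);cv2.imwrite("pics/z5.png",z[:,:,::-1])
print(manip.state()["tcp_pos"],manip.state()["time_s"])
E
```

```text
time_s: 12.18
tcp_pos: [0.4891, -0.2615, 0.0154]
tool_rot: [[0.914, 0.407, 0.001], [0.407, -0.914, -0.001], [0.001, 0.001, -1.0]]
force: [0.2, -0.5, -1.1]
opening: 0.0167
finger_force: 108.9
time_s: 12.8
tcp_pos: [0.4887, -0.2612, 0.0148]
tool_rot: [[0.914, 0.407, 0.0], [0.407, -0.914, -0.0], [0.0, 0.0, -1.0]]
force: [0.1, 0.1, -0.2]
opening: 0.0555
finger_force: 0.0
time_s: 13.42
tcp_pos: [0.4911, -0.263, 0.1504]
tool_rot: [[0.914, 0.407, 0.008], [0.407, -0.914, -0.006], [0.004, 0.009, -1.0]]
force: [0.1, -0.7, -0.2]
opening: 0.0557
finger_force: 0.0
[{'pixel': [393.6, 195.1], 'score': 0.68}, {'pixel': [257.5, 348.7], 'score': 0.53}]
[ 0.48882547 -0.26127767  0.14581143] 13.525
```

View pics/z5.png

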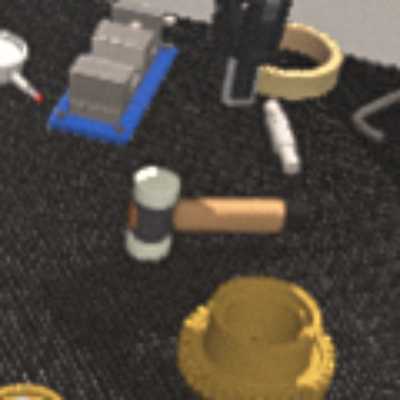

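The mallet stands on the bench, head at crop pixel (155,213). Now over to the gear.

```bash
python3 -m handwheel '[0.6,4,0,0,0,0, 1.3,9,0,0,0,0, 2,14,0,0,0,0, 2.8,19,0,0,0,0, 3.5,23.5,0,0,0,0, 4,26.8,0,0,0,0, 4.25,28.3,0,0,0,0, 4.25,28.3,-2,0,0,0, 4.25,28.3,-4,0,0,0, 4.25,28.3,-4,0,0,0, 4.25,28.3,-4,0,0,0]' 1
python3 - <<'E'
from h import *
p=snap("top","t6");q=snap("side","s6");b=q["color"];a=p["color"]
z=np.hstack([cv2.resize(b[150:300,290:440],(400,400)),cv2.resize(a[245:335,270:360],(400,400),interpolation=cv2.INTER_CUBIC)]);cv2.imwrite("pics/z6.png",z[:,:,::-1])
E
```

```text
time_s: 14.9
tcp_pos: [0.5314, 0.0213, 0.1052]
tool_rot: [[0.914, 0.406, 0.0], [0.406, -0.914, -0.0], [0.0, 0.0, -1.0]]
force: [-0.5, 0.4, -0.2]
opening: 0.0854
finger_force: 0.0
```

View pics/z6.png

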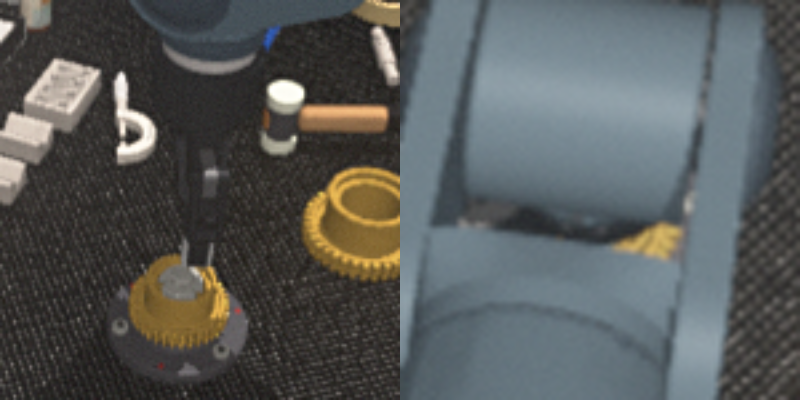

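Run:
```python
from h import *
q=manip.snapshot("side")
s=manip.state();T=np.array(s["tcp_pos"]);y=np.array(s["tool_rot"])[:,1]
for d in(-.046,.046):
  P=proj(q,T+d*y+[0,0,.013]);print(P,(P-[290,150])*400/150)
print((proj(q,np.array([.5315,.022,.065]))-[290,150])*400/150, T)
```

```text
[363.21457416 248.89701269] [195.23886442 263.72536717]
[359.57538297 217.89580439] [185.53435458 181.05547837]
[184.78008756 271.73695389] [0.53182829 0.02150228 0.1057393 ]
```

```bash
python3 -m handwheel '[0,0,-2.5,0,0,0, 0,0,-5,0,0,0, 0,0,-6.3,0,0,0, 0,0,-7,0,0,0, 0,0,-7,0,0,0, 0,0,-7,0,0,0]'
python3 -m handwheel '[0,0,0,0,0,0, 0,0,0,0,0,0, 0,0,0,0,0,0, 0,0,0,0,0,0, 0,0,0,0,0,0]' -1 60
```

```text
time_s: 15.8
tcp_pos: [0.5319, 0.0217, 0.0357]
tool_rot: [[0.914, 0.407, 0.002], [0.407, -0.914, -0.0], [0.001, 0.001, -1.0]]
force: [-0.2, 0.1, 0.2]
opening: 0.0856
finger_force: 0.0
time_s: 16.42
tcp_pos: [0.5315, 0.0222, 0.0359]
tool_rot: [[0.914, 0.407, 0.0], [0.407, -0.914, 0.001], [0.0, -0.0, -1.0]]
force: [-3.7, 2.0, 7.1]
opening: 0.0542
finger_force: 63.0
```

```bash
python3 -m handwheel '[0,0,0.3,0,0,0, 0,0,0.8,0,0,0, 0,0,1.5,0,0,0, 0,0,1.5,0,0,0]' -1 70
```

```text
time_s: 16.92
tcp_pos: [0.5316, 0.0216, 0.0505]
tool_rot: [[0.914, 0.407, 0.001], [0.407, -0.914, -0.0], [0.001, 0.001, -1.0]]
force: [-0.1, -0.1, -3.8]
opening: 0.054
finger_force: 74.6
```

```bash
python3 -m handwheel '[0,0,1,0,0,0, 0,0,2.2,0,0,0, 0,0,3.5,0,0,0, 0,0,5,0,0,0, 0,0,6.5,0,0,0, 0,0,8,0,0,0, 0,0,9.3,0,0,0, 0,0,10.2,0,0,0, 0,0,10.5,0,0,0, 0,0,10.5,0,0,0, 0,0,10.5,0,0,0, 0,0,10.5,0,0,0]'
python3 - <<'E'
from h import *
q=snap("side","s7");b=q["color"]
cv2.imwrite("pics/z7.png",cv2.resize(b[120:320,290:490],(600,600))[:,:,::-1])
E
```

```text
time_s: 18.42
tcp_pos: [0.5309, 0.0219, 0.1543]
tool_rot: [[0.914, 0.407, -0.001], [0.407, -0.914, 0.0], [-0.001, -0.001, -1.0]]
force: [0.8, 0.9, -3.2]
opening: 0.0541
finger_force: 74.7
```

View pics/z7.png

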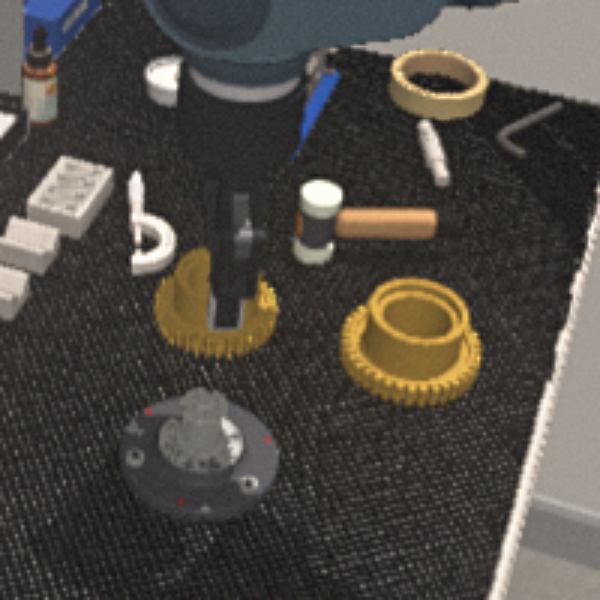

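The gear hangs level in the gripper at (217,305), above the arbor at (200,450), and the mallet rests at (320,225). I'm handing the job in.

```bash
python3 -m handwheel '[0,0,0,0,0,0, 0,0,0,0,0,0, 0,0,0,0,0,0]'; python3 -c "from bench import manip;print(manip.close_job())"
```

```text
time_s: 18.85
tcp_pos: [0.5312, 0.0219, 0.1548]
tool_rot: [[0.914, 0.407, -0.0], [0.407, -0.914, 0.0], [-0.0, -0.0, -1.0]]
force: [0.3, -0.3, -4.0]
opening: 0.0544
finger_force: 74.7
the job is handed in; nothing more can be done
None
```

The job is handed in, though the system returned no verdict: I knocked the bolt down to its stop with the mallet, stood the mallet back where it started on the bench, and the arm is holding the gear level and still about 12 cm above its seat, at 18.9 s of the 56 s allowed.

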